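Tip the instrument tub to gather its barrels

TASK

Slide the white tub along the bench until its toe bar sits squarely against the low foot stop, then, keeping the toe on the bench against the stop, tip the tub over until its far rim leans on the upright rest and hold it leaning lightly there for about a second, so that both loose steel barrels roll over the hump into the far channel. Let the tub down gently until it stands level again, toe still squarely at the stop and both barrels in the channel, and let go of it; never let it drop or bang, and leave everything else on the bench where it is.

Things in the scene. Friction and masses are not known exactly. Their poses are not given: they have to be found in the camera images.
- tub: Open white plastic tub, 130 mm long (x), 100 wide (y), 100 tall, walls and floor 4 thick, 0.35 to 0.6 kg. Origin: centre of its underside; +x points away from the robot, to the foot stop. It starts 15 to 40 mm short of the stop, up to 6 degrees askew. Pushed below 50 mm height it slides; pushed near the top with its toe at the stop it tips about the toe; let go while tipped, it falls back
- tub_toe (a point): Axis, at mid-width, of the tub's round toe bar (10 mm diameter, full width) along its far foot: 75 mm ahead (+x) of the tub's origin, 5 mm above its underside. The tub tips about this axis
- tub_near (a point): Middle of the tub's near outer wall (an upright flat face 100 mm wide and high), 65 mm behind the tub's origin, 50 mm up
- tub_channel (a point): Middle of the far channel's floor inside the tub, 4 mm above its underside. The channel runs across the tub from x = +16 to +61 mm (tub frame). On its near side a low hump: a 10 degree ramp rises from the near floor at x = -8 mm to a crest 4 mm high at x = +16 mm, then drops by a step into the channel
- station: Foot stop: aluminium strip fixed to the bench, 200 mm long (y), 12 deep, 12 high. Origin: at bench height, middle of the face that looks to the tub; +x points from the tub through the stop to the rest. With the toe home, tub_toe is at x = -5 mm in this frame
- rest: Fixed upright rest behind the stop: a level steel crossbar 180 mm wide (y), 60 to 110 mm high up, on two posts. Origin: at bench height below the crossbar's face that looks to the tub, mid-width; axes as the stop's. It stands 15 to 33 mm beyond the stop's face, so the tub leans on it at 18 to 30 degrees. It takes a light touch only: over 20 N is a bang
- barrel_a_center (a point): Steel barrel (plain cylinder, 16 mm diameter, 80 mm long, 60 g) lying across the tub on the near part of its floor; its centre
- barrel_b_center (a point): Second barrel, the same; its centre
- saline_mid (a point): capped bottle, 60 mm diameter, 150 mm tall, upright; point 75 mm up its axis. A bystander: leave alone
- jar_mid (a point): lidded jar, 64 mm diameter, 80 mm tall; point 40 mm up its axis. A bystander: leave alone
- beaker_mid (a point): steel beaker, 70 mm diameter, 85 mm tall; point 40 mm up its axis. A bystander: leave alone
- tape_mid (a point): roll of paper tape lying flat, 90 mm diameter, 22 mm high; point at its centre. A bystander: leave alone
- elevator_grip (a point): slim steel hand instrument (elevator) lying flat, about 170 mm long; point on its handle. A bystander: leave alone
- driver_grip (a point): grey-handled screwdriver lying flat, about 160 mm long; point on its handle. A bystander: leave alone

How it is judged:
By the outcome, as a careful person would: the job done as asked, in the order asked, and still so for the second after the job is handed in, with the robot touching nothing.
It also fails if it takes over 72 s, if anything falls off the work surface, if the arm or the gripper's body presses on something with over 40 N, if the wrist force passes 120 N, or if a joint passes its speed limit or range.

ROBOT

A 7-joint arm with a two-finger parallel gripper is mounted at the origin on the work surface. World frame = base frame: x ahead of the robot, y to its left, z up, the work surface at z = 0. Lengths are in m, angles in rad, forces in N, time in s.
With the tool pointing down it reaches from about 0.4 to 0.85 m from the base axis. Payload 10.4 kg.
Tool frame: the origin (TCP) lies on the mounting face of the last link; the fingertips stand r.tips_ahead ahead of it and the grasp point (between the pads) lies 164 mm ahead of it (r.tips_ahead is the distance from the TCP to the fingertips, in m); z points along the fingers, y is the line along which they close (so a half turn about z gives the same grasp; the last joint's range is limited). The gripper opens to 87 mm and grips with 3 to 60 N. Pads are 19 mm wide; open, the fingers measure 117 mm over their backs; the gripper's body (75 mm by 190 mm) begins 51 mm behind the grasp point.
Start: joints at [1.121, 0.332, -0.065, 1.46, 0.022, 1.35, -0.088], TCP at [0.259, -0.569, 0.405] pointing down, gripper open.
Joint ranges: [-2.6, 2.6], [-0.5, 2.12], [-1.47, 1.34], [0.16, 2.42], [-1.27, 4.41], [0.06, 2.06], [-2.6, 2.6]. Speed limits (rad/s): [2.22, 2.22, 2.79, 2.79, 3.14, 3.14, 3.14].

INTERFACE

Orientations are given as a unit quaternion [x, y, z, w].
In Python, from bench import telemetry, imaging, job, r gives the robot as it stands.
- The arm moves only by the tool move_arm, never from a script. Its argument "steps" is a list of rows, each an object of numbers: "dx", "dy", "dz": the shift along the tool's x, y, z in cm; "spin": the turn about the tool's z in rad. In form: [{"dx": .., "dy": .., "dz": .., "spin": ..}, ...]. A call has 1 to 12 rows; each row shifts and turns the commanded pose from where the row before left it, along the tool's axes as they then stand; what a row does not reach is not made up. A row lasts 1/10 s, in which the tool goes at most 50 mm and 8.59 degrees, less where a joint would pass 70% of its speed; a pose out of reach is approached as far as the arm can. A call with a gripper value outside its range is refused whole. "claw" is the finger opening in cm, from 0 to 8.7, set as the call begins (left out, the last holds). The fingers move at their own pace and stop on an object; "squeeze" is the grip in N (left out, the last holds). Time passes only in rows, so rows that do not move let the fingers close. It gives the time, the measured TCP pose, the force, the opening and the grip force at its end, in the units of the state.
- telemetry.read_state(): the state, without advancing time (a new reading comes with each control period).
- imaging.camera(name): name is "scene" or "top" or "wrist"; returns a dict with "img" (420x560x3 uint8, red, green, blue), "camera_matrix" (3x3 intrinsics, pixels), "D" ([k1, k2, p1, p2, k3] as OpenCV has them; the pictures are not rectified), "R" (3x3) and "t" (3): a world point X has camera coordinates R X + t. Camera axes: x right, y down, z forward; pixel columns grow to the right and rows downward; lengths in m; the calibration is good to about 2 mm. A picture is of the moment at which its call begins. There is no depth.
- job.close_job(): hands the job in; it is judged then, once.
The state is a dict: "time": time; "joint_positions": joint angles; "joint_vel": joint speeds; "joint_torque": joint torques, N m; "ee_pos": TCP position; "eef_rot": TCP orientation; "ft_force": force on the tool from outside, world axes, zero at the start; "torque": the same for the moment, N m; "width": finger opening in m; "grip_force": force on a finger pad.
Only numpy, scipy, OpenCV 4.12 (cv2) and the standard library are available. Lean on these libraries where they do the work, as an engineer would, in place of code of your own. Each camera call takes 0.05 s, during which the arm holds its last target. There are 200 camera calls.

## Working session

There is one attempt and no reset: what is moved stays moved. The work goes in short steps, Python scripts to look and compute and a tool call to move; the robot and the scene stay as the last step left them, time stands still between calls to the robot, and variables do not carry over. Pictures are saved under pics/ and viewed, at most 10 in all, crops included, and the job is handed in when it is done.

Besides the shell and the picture viewer there is one more tool, called as name([rows], argument=value, ...), one row to a line, values as JSON. move_arm: Moves the arm, as the interface text tells. Its arguments: {"type":"object","properties":{"steps":{"type":"array","items":{"type":"object","properties":{"dx":{"type":"number"},"dy":{"type":"number"},"dz":{"type":"number"},"spin":{"type":"number"}}}},"claw":{"type":"number"},"squeeze":{"type":"number"}},"required":["steps"]}

```bash
mkdir -p pics; ls; python3 - <<'E'
from bench import telemetry, imaging, job, r
import cv2
print(r.tips_ahead, telemetry.read_state())
for n in ("scene","top"):
    c=imaging.camera(n); cv2.imwrite(f"pics/{n}0.png",c["img"][:,:,::-1]); print(n,c["camera_matrix"],c["D"],c["R"],c["t"])
E
```

```text
pics
0.1822 {'time': 0.0, 'joint_positions': array([ 1.12139336,  0.33288655, -0.06468061,  1.46097108,  0.02157132,
        1.34984687, -0.08849284]), 'joint_vel': array([-0.00055212, -0.00134484,  0.00056938,  0.00294477,  0.00074989,
        0.00166586, -0.00058382]), 'joint_torque': array([-1.52945449e-03, -6.23256969e+01,  2.32926279e-02, -3.89891267e+01,
       -6.14477182e-02,  3.98112356e-02,  1.55512544e-04]), 'ee_pos': array([ 0.25867501, -0.56881842,  0.4039303 ]), 'eef_rot': array([ 9.77315501e-01,  2.11787412e-01, -1.71021477e-04, -6.87994072e-04]), 'ft_force': array([-1.13186767, -0.02854437, -0.50180033]), 'torque': array([-0.03944476, -0.05027224,  0.00181711]), 'grip_force': 0.0, 'width': 0.08732562038150203}
scene [[524.66755643   0.         273.84689005]
 [  0.         524.66755643 207.4702024 ]
 [  0.           0.           1.        ]] [-0.00646467  0.          0.          0.          0.        ] [[ 0.74498375  0.66704807 -0.00678784]
 [ 0.57685213 -0.64929323 -0.49564092]
 [-0.33502362  0.36532885 -0.86850101]] [-0.43834596 -0.30162068  1.46000472]
top [[420.62989912   0.         274.70435272]
 [  0.         420.62989912 204.42831568]
 [  0.           0.           1.        ]] [0.02192944 0.         0.         0.         0.        ] [[-0.01149151 -0.99949665  0.02957013]
 [-0.99319688  0.00798209 -0.11617334]
 [ 0.11587883 -0.03070396 -0.99278868]] [-0.00464714  0.58614563  0.98442167]
```

View pics/scene0.png

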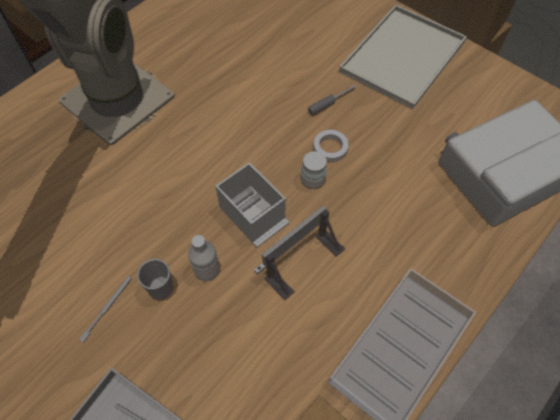

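View pics/top0.png

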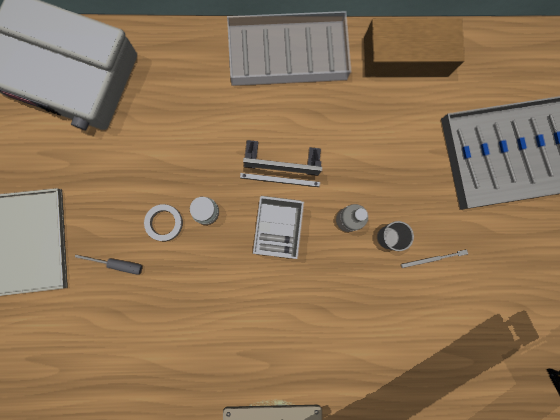

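The scene view shows the tub at about (252,203), the foot stop at (270,232) and the rest at (297,240). In the top view the tub is at (278,227), the stop runs from (240,176) to (320,184), and the barrels are near (275,243). The jar and the bottle flank the tub. Next I'll zoom in.

```bash
python3 - <<'E'
import cv2
a=cv2.imread("pics/top0.png")[130:270,185:345]
cv2.imwrite("pics/topz.png",cv2.resize(a,None,fx=5,fy=5,interpolation=cv2.INTER_CUBIC)[:600*1+100][:600])
b=cv2.imread("pics/scene0.png")[150:310,190:360]
cv2.imwrite("pics/scz.png",cv2.resize(b,None,fx=3.7,fy=3.7,interpolation=cv2.INTER_CUBIC)[:600])
a=cv2.imread("pics/top0.png")[135:267,185:345]
cv2.imwrite("pics/topz.png",cv2.resize(a,None,fx=4.5,fy=4.5,interpolation=cv2.INTER_CUBIC))
E
```

```text
(no output)
```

View pics/topz.png

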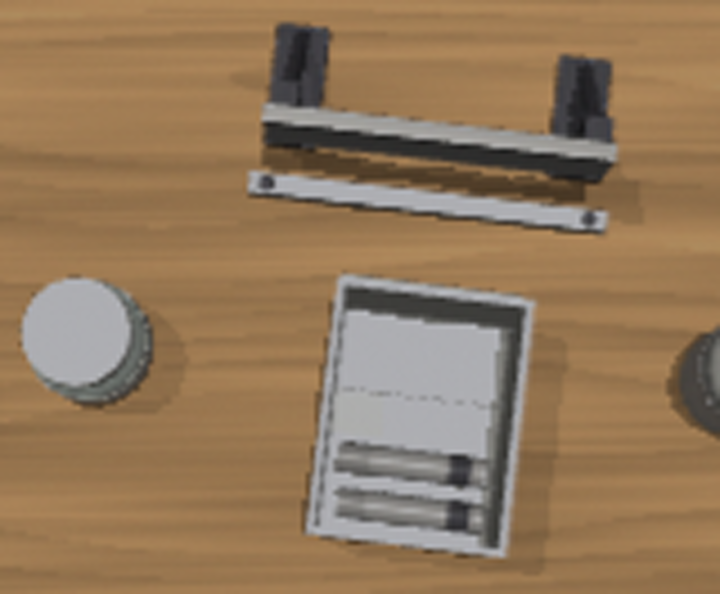

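View pics/scz.png

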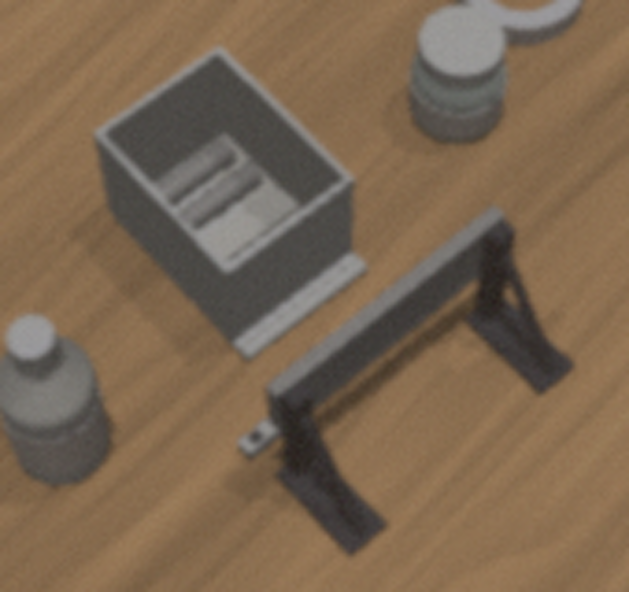

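The crop shows the rim corners at (340,274), (534,300), (504,556) and (306,535), the stop front edge from (248,193) to (603,231), and the bar top front edge from (264,122) to (616,160). The scene crop gives the rim corners again, and the bar top edge from (270,385) to (497,208). I'll fit the poses from these.

```bash
cat > h.py <<'E'
import numpy as np, cv2
from scipy.optimize import least_squares
from bench import telemetry, imaging
def cams():
    return {n:{k:np.array(v) for k,v in imaging.camera(n).items()} for n in ("scene","top")}
def proj(c,X):
    return cv2.projectPoints(np.atleast_2d(np.float64(X)),cv2.Rodrigues(c["R"])[0],c["t"],c["camera_matrix"],c["D"])[0][:,0]
def onz(c,px,z):
    u=cv2.undistortPoints(np.float64(px).reshape(-1,1,2),c["camera_matrix"],c["D"])[:,0]
    d=np.c_[u,np.ones(len(u))]@c["R"]; o=-c["R"].T@c["t"]
    return o+d*((z-o[2])/d[:,2])[:,None]
def place(p,L):
    L=np.atleast_2d(L); a=p[2]; R=np.array([[np.cos(a),-np.sin(a)],[np.sin(a),np.cos(a)]])
    return np.c_[L[:,:2]@R.T+p[:2],L[:,2]]
RIM=np.array([[.065,.05,.1],[.065,-.05,.1],[-.065,-.05,.1],[-.065,.05,.1]])
E
python3 - <<'E'
from h import *
C=cams(); T=lambda P:np.array(P)/4.5+(185,135); S=lambda P:np.array(P)/3.7+(190,150)
rt=T([(340,274),(534,300),(504,556),(306,535)]); rs=S([(353,180),(226,270),(98,133),(220,48)])
f=lambda p:np.r_[(proj(C["top"],place(p,RIM))-rt).ravel(),(proj(C["scene"],place(p,RIM))-rs).ravel()]
q=least_squares(f,[.55,0,0]); print("tub",q.x[:2],np.degrees(q.x[2]),q.fun.round(1))
st=onz(C["top"],T([(248,193),(603,231)]),.012); print("stop",st,np.linalg.norm(st[0]-st[1]))
d=st[0]-st[1]; th=np.arctan2(-d[0],d[1]); m=st.mean(0); print("yaw",np.degrees(th))
print("scene stop end pred", (proj(C["scene"],st)-(190,150))*3.7)
ct,sn=np.cos(th),np.sin(th)
loc=lambda P:(np.array([[ct,sn],[-sn,ct]])@(P[:,:2]-m[:2]).T).T
for z in (.06,.07,.08,.09,.10,.11):
    b=onz(C["top"],T([(264,122),(616,160)]),z); s=onz(C["scene"],S([(270,385),(497,208)]),z)
    print(z,"top",loc(b).round(4).tolist(),"scene",loc(s).round(4).tolist(),np.linalg.norm(b[0]-b[1]).round(4))
print("tub in station",loc(q.x[None,:2]))
for n,P in (("jar c",(75,330)),("bottle",None),):
    if P: print(n,onz(C["top"],T([P]),.08))
print(C["top"]["R"].T@-C["top"]["t"],C["scene"]["R"].T@-C["scene"]["t"])
E
```

```text
tub [ 0.52884846 -0.01557117] -7.821806270013364 [-0.7 -0.8 -0.1 -1.  -0.2 -0.6 -0.7 -1.6 -0.6 -0.7 -0.7  0.5 -2.  -0.6
 -0.9 -1.2]
stop [[ 0.65580089  0.07423159  0.012     ]
 [ 0.63322581 -0.12213407  0.012     ]] 0.1976590660891646
yaw -6.558187758891562
scene stop end pred [[464.12345342 247.43876468]
 [231.87242072 435.5975813 ]]
0.06 top [[0.0304, 0.0912], [0.0304, -0.0965]] scene [[0.0073, -0.0725], [0.0104, 0.1133]] 0.1878
0.07 top [[0.0283, 0.0906], [0.0282, -0.0953]] scene [[0.0109, -0.0754], [0.014, 0.1087]] 0.1859
0.08 top [[0.0261, 0.0899], [0.0261, -0.0941]] scene [[0.0146, -0.0782], [0.0176, 0.1041]] 0.184
0.09 top [[0.024, 0.0892], [0.0239, -0.0928]] scene [[0.0182, -0.081], [0.0212, 0.0995]] 0.1821
0.1 top [[0.0218, 0.0885], [0.0218, -0.0916]] scene [[0.0218, -0.0838], [0.0248, 0.0949]] 0.1801
0.11 top [[0.0197, 0.0878], [0.0197, -0.0904]] scene [[0.0254, -0.0867], [0.0284, 0.0903]] 0.1782
tub in station [[-0.11586512 -0.00488511]]
jar c [[0.57305187 0.15892818 0.08      ]]
[0.46803097 0.02090218 1.0455546 ] [ 0.98968722 -0.43682429  1.1155446 ]
```

```bash
cat >> h.py <<'E'
def go(xyz,yaw_deg):
    """tool-frame shift (cm) after a spin (rad) that brings TCP to xyz with tool x at yaw_deg"""
    from scipy.spatial.transform import Rotation as R
    s=telemetry.read_state(); M=R.from_quat(s["eef_rot"]).as_matrix()
    yaw=np.arctan2(M[1,0],M[0,0]); a=np.radians(yaw_deg)
    X=np.array([[np.cos(a),np.sin(a),0],[np.sin(a),-np.cos(a),0],[0,0,-1]]).T
    print("t",s["time"],"yaw",np.degrees(yaw).round(2),"pos",s["ee_pos"].round(4),"F",s["ft_force"].round(2),"w",s["width"])
    print("spin",round(yaw-a,3),"then shift cm",(X.T@(np.array(xyz)-s["ee_pos"])*100).round(2))
E
python3 - <<'E'
from h import *
C=cams()
print("bottle cap",onz(C["top"],[(361,215)],.15),onz(C["scene"],[(199,240.5)],.15))
print("jar",onz(C["scene"],[(315,160)],.08))
go([.412,0.003,.40],-7)
E
```

```text
bottle cap [[ 0.54819357 -0.19208721  0.15      ]] [[ 0.55458737 -0.19050832  0.15      ]]
jar [[0.57659183 0.16175427 0.08      ]]
t 0.3 yaw 24.45 pos [ 0.2587 -0.5689  0.4045] F [0.21 0.18 0.39] w 0.08712172048773148
spin 0.549 then shift cm [  8.24 -58.63   0.45]
```

move_arm([
  {"spin": 0.135},
  {"spin": 0.135},
  {"spin": 0.135},
  {"spin": 0.135},
], claw=5)

```text
$.steps[0]: bad value
```

```bash
python3 -c "
from h import *
go([.412,0.003,.40],-7)"
```

```text
t 0.3 yaw 24.45 pos [ 0.2587 -0.5689  0.4045] F [0.21 0.18 0.39] w 0.08712172048773148
spin 0.549 then shift cm [  8.24 -58.63   0.45]
```

move_arm([
  {"dx": 0, "dy": 0, "dz": 0, "spin": 0.135},
  {"dx": 0, "dy": 0, "dz": 0, "spin": 0.135},
  {"dx": 0, "dy": 0, "dz": 0, "spin": 0.135},
  {"dx": 0, "dy": 0, "dz": 0, "spin": 0.14},
], claw=5)

```text
time: 0.7
ee_pos: [0.2588, -0.5689, 0.4047]
eef_rot: [0.998, -0.062, 0.0, -0.0]
ft_force: [0.2, -0.7, -0.3]
width: 0.0632
grip_force: 0.0
```

```bash
python3 -c "
from h import *
go([.412,0.003,.40],-7)"
```

```text
t 0.7 yaw -7.09 pos [ 0.2588 -0.5689  0.4047] F [ 0.23 -0.67 -0.35] w 0.06322708678116873
spin -0.002 then shift cm [  8.24 -58.63   0.47]
```

move_arm([
  {"dx": 0.6, "dy": -4.2, "dz": 0, "spin": 0},
  {"dx": 0.6, "dy": -4.2, "dz": 0, "spin": 0},
  {"dx": 0.6, "dy": -4.2, "dz": 0, "spin": 0},
  {"dx": 0.6, "dy": -4.2, "dz": 0, "spin": 0},
  {"dx": 0.6, "dy": -4.2, "dz": 0, "spin": 0},
  {"dx": 0.6, "dy": -4.2, "dz": 0, "spin": 0},
  {"dx": 0.6, "dy": -4.2, "dz": 0, "spin": 0},
  {"dx": 0.6, "dy": -4.2, "dz": 0, "spin": 0},
  {"dx": 0.6, "dy": -4.2, "dz": 0, "spin": 0},
  {"dx": 0.6, "dy": -4.2, "dz": 0, "spin": 0},
  {"dx": 0.6, "dy": -4.2, "dz": 0, "spin": 0},
  {"dx": 0.6, "dy": -4.2, "dz": 0, "spin": 0},
])

```text
time: 1.9
ee_pos: [0.3897, -0.0751, 0.405]
eef_rot: [0.998, -0.059, 0.0, 0.0]
ft_force: [1.0, -0.1, 0.4]
width: 0.05
grip_force: 0.0
```

move_arm([
  {"dx": 0.5, "dy": -4, "dz": 0, "spin": 0},
  {"dx": 0.5, "dy": -4, "dz": 0, "spin": 0},
  {"dx": 0, "dy": 0, "dz": 0, "spin": 0},
  {"dx": 0, "dy": 0, "dz": 0, "spin": 0},
])

```text
time: 2.3
ee_pos: [0.409, 0.0018, 0.4048]
eef_rot: [0.998, -0.058, 0.0, 0.0]
ft_force: [-0.0, -0.5, -0.1]
width: 0.0498
grip_force: 0.0
```

```bash
python3 -c "
from h import *
go([.412,0.003,.225],-7)
c=imaging.camera('wrist'); cv2.imwrite('pics/w1.png',c['img'][:,:,::-1])
C={'top':c}
for n,L in (('rim',RIM),):
  print(proj(c,place([.5288,-.0156,np.radians(-7.8)],L)).round())
"
```

```text
t 2.3 yaw -6.67 pos [0.409  0.0018 0.4048] F [-0.04 -0.54 -0.13] w 0.04978046244465063
spin 0.006 then shift cm [ 0.28 -0.15 17.98]
[[224. -55.]
 [367. -51.]
 [356. 136.]
 [227. 134.]]
```

View pics/w1.png

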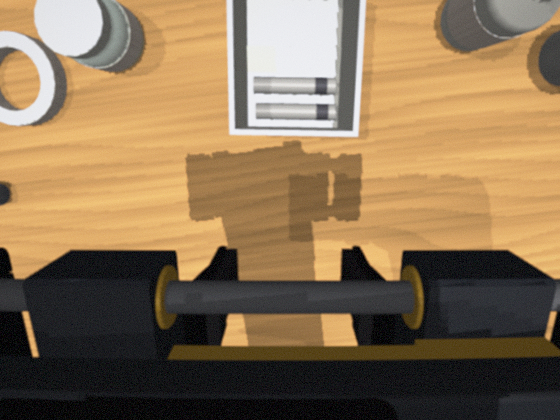

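The wrist view shows the tub's near rim at (228,134)–(358,135), against a prediction of (227,134)–(356,136). The fit agrees to about 1 mm and the fingers are centred on the tub. I'll go down behind the tub.

move_arm([
  {"dx": 0, "dy": 0, "dz": 3, "spin": 0},
  {"dx": 0, "dy": 0, "dz": 3, "spin": 0},
  {"dx": 0, "dy": 0, "dz": 3, "spin": 0},
  {"dx": 0, "dy": 0, "dz": 3, "spin": 0},
  {"dx": 0, "dy": 0, "dz": 3, "spin": 0},
  {"dx": 0, "dy": 0, "dz": 2, "spin": 0},
  {"dx": 0, "dy": 0, "dz": 1, "spin": 0},
  {"dx": 0.5, "dy": 0, "dz": 0, "spin": 0},
  {"dx": 1, "dy": 0, "dz": 0, "spin": 0},
  {"dx": 1, "dy": 0, "dz": 0, "spin": 0},
  {"dx": 0, "dy": 0, "dz": 0, "spin": 0},
])

```text
time: 3.45
ee_pos: [0.4358, -0.0019, 0.2258]
eef_rot: [0.998, -0.059, 0.001, -0.0]
ft_force: [0.1, 0.3, 0.5]
width: 0.0499
grip_force: 0.0
```

move_arm([
  {"dx": 0.3, "dy": 0, "dz": 0, "spin": 0},
  {"dx": 0.3, "dy": 0, "dz": 0, "spin": 0},
  {"dx": 0.3, "dy": 0, "dz": 0, "spin": 0},
  {"dx": 0.3, "dy": 0, "dz": 0, "spin": 0},
  {"dx": 0.3, "dy": 0, "dz": 0, "spin": 0},
  {"dx": 0.3, "dy": 0, "dz": 0, "spin": 0},
  {"dx": 0.3, "dy": 0, "dz": 0, "spin": 0},
])

```text
time: 4.15
ee_pos: [0.4548, -0.0042, 0.2247]
eef_rot: [0.998, -0.059, -0.0, 0.0]
ft_force: [-4.4, 0.3, 3.5]
width: 0.0501
grip_force: 2.2
```

```bash
python3 -c "
from h import *
go([.46,-0.004,.225],-6.6)
c=imaging.camera('top'); cv2.imwrite('pics/t2.png',cv2.resize(c['img'][130:270,185:345,::-1],None,fx=4,fy=4,interpolation=cv2.INTER_CUBIC))
"
```

```text
t 4.15 yaw -6.78 pos [ 0.4548 -0.0042  0.2247] F [-4.35  0.27  3.5 ] w 0.05006042451191266
spin -0.003 then shift cm [ 0.52 -0.08 -0.03]
```

View pics/t2.png

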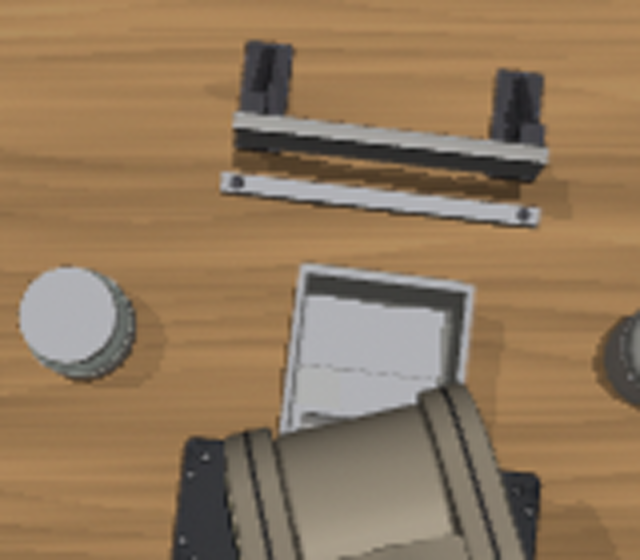

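Contact at TCP x ≈ 0.455 with light force. The tub rim's far edge, (303,267)–(472,290) in the crop, is parallel to the stop at (222,193)–(540,225). Now slide it.

move_arm([
  {"dx": 0.25, "dy": 0, "dz": 0, "spin": 0},
  {"dx": 0.25, "dy": 0, "dz": 0, "spin": 0},
  {"dx": 0.25, "dy": 0, "dz": 0, "spin": 0},
  {"dx": 0.25, "dy": 0, "dz": 0, "spin": 0},
  {"dx": 0.25, "dy": 0, "dz": 0, "spin": 0},
  {"dx": 0.25, "dy": 0, "dz": 0, "spin": 0},
  {"dx": 0.25, "dy": 0, "dz": 0, "spin": 0},
  {"dx": 0.25, "dy": 0, "dz": 0, "spin": 0},
  {"dx": 0.25, "dy": 0, "dz": 0, "spin": 0},
  {"dx": 0.25, "dy": 0, "dz": 0, "spin": 0},
  {"dx": 0.25, "dy": 0, "dz": 0, "spin": 0},
])

```text
time: 5.3
ee_pos: [0.4822, -0.0074, 0.2247]
eef_rot: [0.998, -0.059, 0.0, 0.0]
ft_force: [-2.8, 0.9, -1.4]
width: 0.0501
grip_force: 1.1
```

move_arm([
  {"dx": 0.1, "dy": 0, "dz": 0, "spin": 0},
  {"dx": 0.1, "dy": 0, "dz": 0, "spin": 0},
  {"dx": 0.1, "dy": 0, "dz": 0, "spin": 0},
  {"dx": 0.1, "dy": 0, "dz": 0, "spin": 0},
])

```text
time: 5.7
ee_pos: [0.4861, -0.0078, 0.2248]
eef_rot: [0.998, -0.059, 0.0, 0.0]
ft_force: [-2.4, 0.1, -0.6]
width: 0.0501
grip_force: 1.4
```

move_arm([
  {"dx": 0.1, "dy": 0, "dz": 0, "spin": 0},
  {"dx": 0.1, "dy": 0, "dz": 0, "spin": 0},
])

```text
time: 5.9
ee_pos: [0.488, -0.0081, 0.2248]
eef_rot: [0.998, -0.059, 0.0, 0.0]
ft_force: [-3.0, 0.1, -0.6]
width: 0.0499
grip_force: 1.6
```

move_arm([
  {"dx": 0.1, "dy": 0, "dz": 0, "spin": 0},
  {"dx": 0.05, "dy": 0, "dz": 0, "spin": 0},
])

```text
time: 6.1
ee_pos: [0.4896, -0.0082, 0.2248]
eef_rot: [0.998, -0.059, 0.0, 0.0]
ft_force: [-3.8, 1.0, 1.3]
width: 0.0503
grip_force: 1.9
```

move_arm([
  {"dx": 0.1, "dy": 0, "dz": 0, "spin": 0},
  {"dx": 0.05, "dy": 0, "dz": 0, "spin": 0},
])

```text
time: 6.3
ee_pos: [0.4911, -0.0084, 0.2248]
eef_rot: [0.998, -0.059, 0.0, 0.0]
ft_force: [-4.9, 1.1, 1.5]
width: 0.0498
grip_force: 2.0
```

```bash
python3 -c "
from h import *
go([.49,-0.008,.225],-6.6)
c=imaging.camera('top');d=imaging.camera('scene')
A=cv2.resize(c['img'][130:230,230:330,::-1],None,fx=4,fy=4,interpolation=cv2.INTER_CUBIC)
B=cv2.resize(d['img'][180:280,210:310,::-1],None,fx=4,fy=4,interpolation=cv2.INTER_CUBIC)
cv2.imwrite('pics/t3.png',np.hstack([A,B]))
"
```

```text
t 6.3 yaw -6.77 pos [ 0.4911 -0.0084  0.2248] F [-4.95  1.11  1.55] w 0.04979480201025034
spin -0.003 then shift cm [-0.11 -0.03 -0.02]
```

View pics/t3.png

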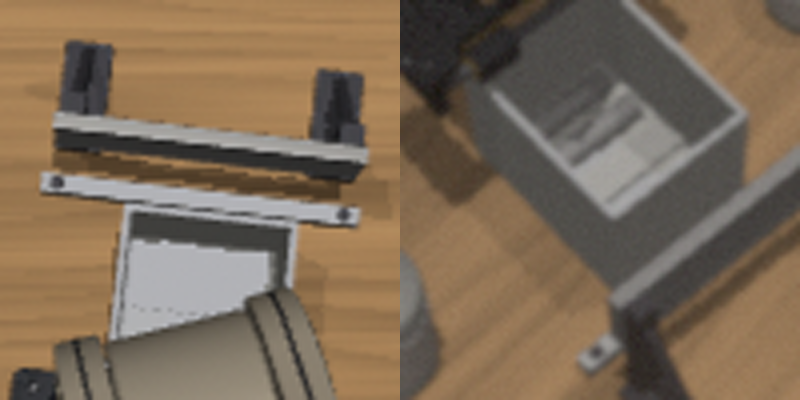

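The far rim's corners are at crop (125,207) and (297,228), close to the stop. I'll compute the gap from them.

```bash
python3 -c "
from h import *
C=cams()
a=onz(C['top'],np.array([(125,207),(297,228)])/4+(230,130),.1)
s=onz(C['scene'],np.array([(745-400,108),(612-400,212)])/4+(210,180),.1)
st=onz(C['top'],np.array([(41,192),(357,225)])/4+(230,130),.012)
d=st[0]-st[1]; th=np.arctan2(-d[0],d[1]); m=st.mean(0)
R=np.array([[np.cos(th),np.sin(th)],[-np.sin(th),np.cos(th)]])
print(np.degrees(th),st)
for q in (a,s): print(((q-m)[:,:2]@R.T).round(4))
"
```

```text
-6.408278954846127 [[ 0.65551866  0.07388764  0.012     ]
 [ 0.63343179 -0.12276465  0.012     ]]
[[-0.0189  0.0443]
 [-0.0207 -0.0544]]
[[-0.0154  0.0474]
 [-0.0161 -0.0504]]
```

move_arm([
  {"dx": 0.05, "dy": 0, "dz": 0, "spin": 0},
  {"dx": 0.05, "dy": 0, "dz": 0, "spin": 0},
])

```text
time: 6.7
ee_pos: [0.4919, -0.0085, 0.2248]
eef_rot: [0.998, -0.059, -0.0, 0.0]
ft_force: [-4.0, -0.3, 1.2]
width: 0.0496
grip_force: 2.0
```

move_arm([
  {"dx": 0.05, "dy": 0, "dz": 0, "spin": 0},
  {"dx": 0.05, "dy": 0, "dz": 0, "spin": 0},
])

```text
time: 6.9
ee_pos: [0.4929, -0.0087, 0.2248]
eef_rot: [0.998, -0.059, -0.0, 0.0]
ft_force: [-5.6, 0.4, 3.5]
width: 0.0501
grip_force: 2.6
```

move_arm([
  {"dx": 0, "dy": 0, "dz": 0, "spin": 0},
  {"dx": 0, "dy": 0, "dz": 0, "spin": 0},
])

```text
time: 7.1
ee_pos: [0.493, -0.0087, 0.2248]
eef_rot: [0.998, -0.059, 0.0, 0.0]
ft_force: [-4.5, 1.0, 2.4]
width: 0.0497
grip_force: 2.1
```

move_arm([
  {"dx": 0.05, "dy": 0, "dz": 0, "spin": 0},
  {"dx": 0.05, "dy": 0, "dz": 0, "spin": 0},
  {"dx": 0, "dy": 0, "dz": 0, "spin": 0},
])

```text
time: 7.4
ee_pos: [0.4933, -0.0086, 0.2247]
eef_rot: [0.998, -0.059, -0.001, 0.0]
ft_force: [-9.7, 1.6, 7.9]
width: 0.0502
grip_force: 5.2
```

move_arm([
  {"dx": 0.05, "dy": 0, "dz": 0, "spin": 0},
  {"dx": 0.05, "dy": 0, "dz": 0, "spin": 0},
  {"dx": 0, "dy": 0, "dz": 0, "spin": 0},
])

```text
time: 7.7
ee_pos: [0.4937, -0.0086, 0.2245]
eef_rot: [0.998, -0.059, -0.002, 0.0]
ft_force: [-15.2, 1.2, 12.3]
width: 0.0499
grip_force: 7.9
```

```bash
python3 -c "
from h import *
go([.49,-0.008,.225],-6.6)
c=imaging.camera('top');d=imaging.camera('scene')
old=cv2.imread('pics/t3.png')
A=cv2.resize(c['img'][130:230,230:330,::-1],None,fx=4,fy=4,interpolation=cv2.INTER_CUBIC)
B=cv2.resize(d['img'][180:280,210:310,::-1],None,fx=4,fy=4,interpolation=cv2.INTER_CUBIC)
n=np.hstack([A,B]); cv2.imwrite('pics/t4.png',n)
g=lambda i:cv2.cvtColor(i,cv2.COLOR_BGR2GRAY)
go_,gn=g(old),g(n)
# shift of rim corner patches, px in original pixels
for nm,(x,y) in dict(topFL=(125,207),topFR=(297,228),scFL=(745,108),scFR=(612,212),scFoot=(612,290)).items():
  h=22; t=go_[y-h:y+h,x-h:x+h]; H=40
  S=gn[max(0,y-H):y+H,max(0,x-H):x+H]
  r=cv2.matchTemplate(S,t,cv2.TM_CCOEFF_NORMED); _,v,_,p=cv2.minMaxLoc(r)
  print(nm,(np.array(p)-[x-h-max(0,x-H),y-h-max(0,y-H)])/4,round(v,3))
"
```

```text
t 7.7 yaw -6.77 pos [ 0.4937 -0.0086  0.2245] F [-15.24   1.15  12.34] w 0.04985422668076467
spin -0.003 then shift cm [-0.37 -0.02 -0.05]
topFL [ 0.   -0.25] 0.865
topFR [ 0.   -0.25] 0.896
scFL [0.75 0.5 ] 0.975
scFR [0.5 0.5] 0.997
scFoot [0. 0.] 0.994
```

Force climbed to 15 N with the position stalled at x = 0.4937, so the toe is home and square. Now I'll ease off, go up, and touch near the top of the wall.

move_arm([
  {"dx": -0.1, "dy": 0, "dz": 0, "spin": 0},
  {"dx": -0.1, "dy": 0, "dz": 0, "spin": 0},
  {"dx": -0.1, "dy": 0, "dz": 0, "spin": 0},
  {"dx": -0.3, "dy": 0, "dz": 0, "spin": 0},
  {"dx": -0.4, "dy": 0, "dz": 0, "spin": 0},
  {"dx": 0, "dy": 0, "dz": -1.4, "spin": 0},
  {"dx": 0, "dy": 0, "dz": -1.4, "spin": 0},
  {"dx": 0, "dy": 0, "dz": -1.4, "spin": 0},
  {"dx": 0.3, "dy": 0, "dz": 0, "spin": 0},
  {"dx": 0.2, "dy": 0, "dz": 0, "spin": 0},
  {"dx": 0.1, "dy": 0, "dz": 0, "spin": 0},
])

```text
time: 8.9
ee_pos: [0.4911, -0.0085, 0.2664]
eef_rot: [0.998, -0.059, -0.0, 0.0]
ft_force: [0.2, 0.8, -0.8]
width: 0.0501
grip_force: 0.0
```

```bash
python3 -c "
from h import *
go([.4935,-0.0086,.267],-6.6)
c=imaging.camera('top');d=imaging.camera('scene')
A=cv2.resize(c['img'][130:230,230:330,::-1],None,fx=4,fy=4,interpolation=cv2.INTER_CUBIC)
B=cv2.resize(d['img'][180:280,210:310,::-1],None,fx=4,fy=4,interpolation=cv2.INTER_CUBIC)
cv2.imwrite('pics/t5.png',np.hstack([A,B]))
g=cv2.cvtColor(A,cv2.COLOR_BGR2GRAY); go_=cv2.cvtColor(cv2.imread('pics/t4.png')[:,:400],cv2.COLOR_BGR2GRAY)
print(cv2.phaseCorrelate(np.float32(go_[190:260,100:300]),np.float32(g[190:260,100:300])))
"
```

```text
t 8.9 yaw -6.78 pos [ 0.4911 -0.0085  0.2664] F [ 0.19  0.78 -0.84] w 0.05013740535930696
spin -0.003 then shift cm [ 0.24 -0.02 -0.06]
((0.000187744373064902, 0.017439641806291206), 0.9509126233392292)
```

move_arm([
  {"dx": 0.05, "dy": 0, "dz": 0, "spin": 0},
  {"dx": 0.05, "dy": 0, "dz": 0, "spin": 0},
  {"dx": 0.05, "dy": 0, "dz": 0, "spin": 0},
  {"dx": 0.03, "dy": 0, "dz": 0, "spin": 0},
])

```text
time: 9.4
ee_pos: [0.4928, -0.0086, 0.2667]
eef_rot: [0.998, -0.059, -0.0, 0.0]
ft_force: [-0.7, 0.4, -0.0]
width: 0.0498
grip_force: 0.0
```

move_arm([
  {"dx": 0.05, "dy": 0, "dz": 0, "spin": 0},
  {"dx": 0.02, "dy": 0, "dz": 0, "spin": 0},
])

```text
time: 9.6
ee_pos: [0.4932, -0.0086, 0.2667]
eef_rot: [0.998, -0.059, -0.0, 0.0]
ft_force: [-3.0, 0.3, 2.1]
width: 0.0501
grip_force: 1.8
```

Contact made at 3 N. Tip the first 5°.

move_arm([
  {"dx": 0.15, "dy": 0, "dz": -0.23, "spin": 0},
  {"dx": 0.15, "dy": 0, "dz": -0.23, "spin": 0},
  {"dx": 0.15, "dy": 0, "dz": -0.24, "spin": 0},
  {"dx": 0.16, "dy": 0, "dz": -0.24, "spin": 0},
  {"dx": 0.16, "dy": 0, "dz": -0.24, "spin": 0},
])

```text
time: 10.1
ee_pos: [0.5009, -0.0095, 0.2786]
eef_rot: [0.998, -0.059, -0.001, 0.0]
ft_force: [-4.5, 1.2, -0.1]
width: 0.0503
grip_force: 2.5
```

```bash
python3 -c "
from h import *
go([.4935,-0.0086,.267],-6.6)
c=imaging.camera('top');d=imaging.camera('scene')
A=cv2.resize(c['img'][130:230,230:330,::-1],None,fx=4,fy=4,interpolation=cv2.INTER_CUBIC)
B=cv2.resize(d['img'][180:280,210:310,::-1],None,fx=4,fy=4,interpolation=cv2.INTER_CUBIC)
cv2.imwrite('pics/t6.png',np.hstack([A,B]))
"
```

```text
t 10.1 yaw -6.77 pos [ 0.5009 -0.0095  0.2786] F [-4.48  1.22 -0.13] w 0.05027041289978404
spin -0.003 then shift cm [-0.75 -0.01  1.16]
```

View pics/t6.png

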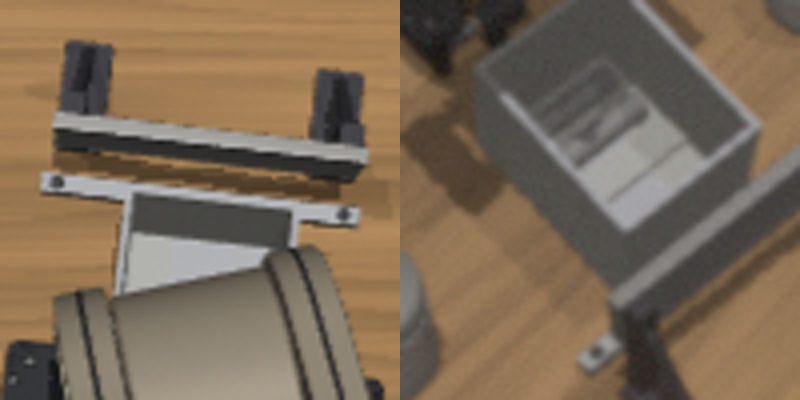

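The tub is tipping about its toe: the rim moved to (628,228)/(758,125) in the scene crop, and the force is about 4.5 N. I'll keep following the arc.

move_arm([
  {"dx": 0.17, "dy": 0, "dz": -0.23, "spin": 0},
  {"dx": 0.17, "dy": 0, "dz": -0.23, "spin": 0},
  {"dx": 0.17, "dy": 0, "dz": -0.22, "spin": 0},
  {"dx": 0.17, "dy": 0, "dz": -0.22, "spin": 0},
  {"dx": 0.18, "dy": 0, "dz": -0.22, "spin": 0},
])

```text
time: 10.7
ee_pos: [0.5096, -0.0106, 0.2899]
eef_rot: [0.998, -0.059, -0.0, 0.0]
ft_force: [-5.5, 1.0, 0.8]
width: 0.0499
grip_force: 2.7
```

move_arm([
  {"dx": 0.19, "dy": 0, "dz": -0.21, "spin": 0},
  {"dx": 0.19, "dy": 0, "dz": -0.21, "spin": 0},
  {"dx": 0.19, "dy": 0, "dz": -0.21, "spin": 0},
  {"dx": 0.19, "dy": 0, "dz": -0.21, "spin": 0},
  {"dx": 0.19, "dy": 0, "dz": -0.2, "spin": 0},
])

```text
time: 11.2
ee_pos: [0.5191, -0.0117, 0.3005]
eef_rot: [0.998, -0.059, -0.0, 0.0]
ft_force: [-5.0, 1.8, 0.6]
width: 0.0496
grip_force: 2.6
```

move_arm([
  {"dx": 0.1, "dy": 0, "dz": -0.1, "spin": 0},
  {"dx": 0.1, "dy": 0, "dz": -0.1, "spin": 0},
  {"dx": 0.1, "dy": 0, "dz": -0.1, "spin": 0},
  {"dx": 0.1, "dy": 0, "dz": -0.1, "spin": 0},
  {"dx": 0.1, "dy": 0, "dz": -0.1, "spin": 0},
  {"dx": 0.1, "dy": 0, "dz": -0.09, "spin": 0},
])

```text
time: 11.8
ee_pos: [0.5251, -0.0125, 0.3062]
eef_rot: [0.998, -0.059, 0.0, 0.0]
ft_force: [-5.9, 1.3, 4.1]
width: 0.0498
grip_force: 2.9
```

move_arm([
  {"dx": 0.07, "dy": 0, "dz": -0.07, "spin": 0},
  {"dx": 0.07, "dy": 0, "dz": -0.07, "spin": 0},
  {"dx": 0.07, "dy": 0, "dz": -0.06, "spin": 0},
])

```text
time: 12.1
ee_pos: [0.5272, -0.0127, 0.3081]
eef_rot: [0.998, -0.059, 0.0, 0.0]
ft_force: [-4.9, 0.6, 3.1]
width: 0.0499
grip_force: 2.6
```

move_arm([
  {"dx": 0.07, "dy": 0, "dz": -0.07, "spin": 0},
  {"dx": 0.07, "dy": 0, "dz": -0.07, "spin": 0},
  {"dx": 0.07, "dy": 0, "dz": -0.06, "spin": 0},
])

```text
time: 12.4
ee_pos: [0.5293, -0.013, 0.3101]
eef_rot: [0.998, -0.059, 0.0, 0.0]
ft_force: [-3.2, 0.2, 1.9]
width: 0.0503
grip_force: 2.0
```

move_arm([
  {"dx": 0.05, "dy": 0, "dz": -0.05, "spin": 0},
  {"dx": 0.05, "dy": 0, "dz": -0.05, "spin": 0},
  {"dx": 0.05, "dy": 0, "dz": -0.04, "spin": 0},
])

```text
time: 12.7
ee_pos: [0.5306, -0.0131, 0.3113]
eef_rot: [0.998, -0.059, -0.0, 0.0]
ft_force: [-4.4, -0.0, -1.5]
width: 0.0501
grip_force: 1.8
```

```bash
python3 -c "
from h import *
go([.4935,-0.0086,.267],-6.6)
c=imaging.camera('top');d=imaging.camera('scene')
A=cv2.resize(c['img'][130:230,230:330,::-1],None,fx=4,fy=4,interpolation=cv2.INTER_CUBIC)
B=cv2.resize(d['img'][180:280,210:310,::-1],None,fx=4,fy=4,interpolation=cv2.INTER_CUBIC)
cv2.imwrite('pics/t7.png',np.hstack([A,B]))
"
```

```text
t 12.7 yaw -6.77 pos [ 0.5306 -0.0131  0.3113] F [-4.42 -0.05 -1.5 ] w 0.050051642753275206
spin -0.003 then shift cm [-3.74 -0.02  4.43]
```

View pics/t7.png

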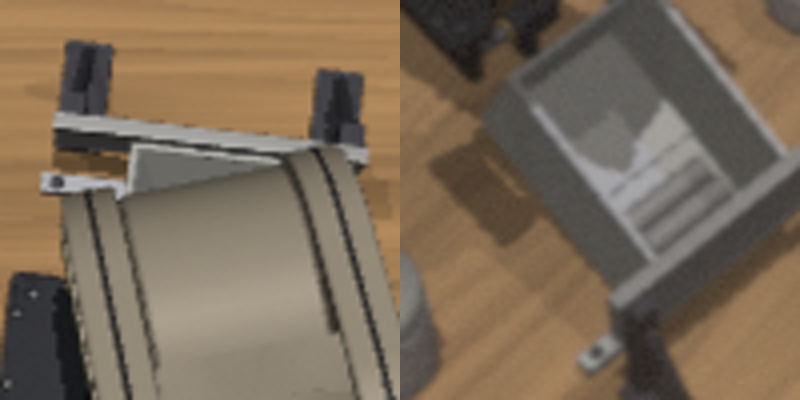

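Both barrels now lie in the far channel, at scene crop ≈(680,205), and the rim is almost at the bar. I'll creep on to a light touch, watching the force.

move_arm([
  {"dx": 0.05, "dy": 0, "dz": -0.04, "spin": 0},
  {"dx": 0.05, "dy": 0, "dz": -0.05, "spin": 0},
])

```text
time: 13.0
ee_pos: [0.5312, -0.0132, 0.3118]
eef_rot: [0.998, -0.059, -0.001, 0.0]
ft_force: [-6.8, 0.9, -1.6]
width: 0.0502
grip_force: 2.8
```

move_arm([
  {"dx": 0.05, "dy": 0, "dz": -0.04, "spin": 0},
  {"dx": 0.05, "dy": 0, "dz": -0.04, "spin": 0},
])

```text
time: 13.2
ee_pos: [0.5318, -0.0133, 0.3124]
eef_rot: [0.998, -0.059, -0.002, 0.0]
ft_force: [-9.1, 0.4, -0.3]
width: 0.0502
grip_force: 4.2
```

move_arm([
  {"dx": 0.05, "dy": 0, "dz": -0.04, "spin": 0},
  {"dx": 0.05, "dy": 0, "dz": -0.04, "spin": 0},
])

```text
time: 13.4
ee_pos: [0.5324, -0.0133, 0.3129]
eef_rot: [0.998, -0.059, -0.002, 0.0]
ft_force: [-11.7, 2.0, 0.3]
width: 0.05
grip_force: 5.6
```

Force is rising against the rest, so contact is made. I'll ease slightly and hold 1.3 s.

move_arm([
  {"dx": -0.03, "dy": 0, "dz": 0.02, "spin": 0},
  {"dx": -0.03, "dy": 0, "dz": 0.02, "spin": 0},
  {"dx": 0, "dy": 0, "dz": 0, "spin": 0},
])

```text
time: 13.7
ee_pos: [0.532, -0.0133, 0.3126]
eef_rot: [0.998, -0.059, -0.002, 0.0]
ft_force: [-8.8, 1.4, -0.2]
width: 0.05
grip_force: 4.3
```

move_arm([
  {"dx": 0, "dy": 0, "dz": 0, "spin": 0},
  {"dx": 0, "dy": 0, "dz": 0, "spin": 0},
  {"dx": 0, "dy": 0, "dz": 0, "spin": 0},
  {"dx": 0, "dy": 0, "dz": 0, "spin": 0},
  {"dx": 0, "dy": 0, "dz": 0, "spin": 0},
  {"dx": 0, "dy": 0, "dz": 0, "spin": 0},
  {"dx": 0, "dy": 0, "dz": 0, "spin": 0},
  {"dx": 0, "dy": 0, "dz": 0, "spin": 0},
  {"dx": 0, "dy": 0, "dz": 0, "spin": 0},
  {"dx": 0, "dy": 0, "dz": 0, "spin": 0},
])

```text
time: 14.7
ee_pos: [0.5321, -0.0133, 0.3127]
eef_rot: [0.998, -0.059, -0.002, 0.0]
ft_force: [-9.8, 0.7, -0.2]
width: 0.0496
grip_force: 4.3
```

Held about 1.7 s at a light, steady force. Now I'll let it down along the same arc.

move_arm([
  {"dx": -0.07, "dy": 0, "dz": 0.06, "spin": 0},
  {"dx": -0.07, "dy": 0, "dz": 0.06, "spin": 0},
  {"dx": -0.07, "dy": 0, "dz": 0.06, "spin": 0},
  {"dx": -0.07, "dy": 0, "dz": 0.06, "spin": 0},
  {"dx": -0.13, "dy": 0, "dz": 0.12, "spin": 0},
  {"dx": -0.13, "dy": 0, "dz": 0.12, "spin": 0},
  {"dx": -0.13, "dy": 0, "dz": 0.12, "spin": 0},
  {"dx": -0.13, "dy": 0, "dz": 0.12, "spin": 0},
  {"dx": -0.13, "dy": 0, "dz": 0.12, "spin": 0},
  {"dx": -0.13, "dy": 0, "dz": 0.12, "spin": 0},
  {"dx": -0.13, "dy": 0, "dz": 0.12, "spin": 0},
  {"dx": -0.12, "dy": 0, "dz": 0.12, "spin": 0},
])

```text
time: 15.9
ee_pos: [0.5199, -0.0119, 0.3014]
eef_rot: [0.998, -0.059, -0.0, 0.0]
ft_force: [-5.1, 0.4, 2.1]
width: 0.0501
grip_force: 2.6
```

move_arm([
  {"dx": -0.12, "dy": 0, "dz": 0.13, "spin": 0},
  {"dx": -0.12, "dy": 0, "dz": 0.13, "spin": 0},
  {"dx": -0.12, "dy": 0, "dz": 0.13, "spin": 0},
  {"dx": -0.12, "dy": 0, "dz": 0.13, "spin": 0},
  {"dx": -0.12, "dy": 0, "dz": 0.13, "spin": 0},
  {"dx": -0.12, "dy": 0, "dz": 0.13, "spin": 0},
  {"dx": -0.12, "dy": 0, "dz": 0.13, "spin": 0},
  {"dx": -0.11, "dy": 0, "dz": 0.13, "spin": 0},
])

```text
time: 16.7
ee_pos: [0.5103, -0.0107, 0.2909]
eef_rot: [0.998, -0.059, -0.0, 0.0]
ft_force: [-5.8, 0.6, 3.2]
width: 0.0502
grip_force: 3.2
```

move_arm([
  {"dx": -0.11, "dy": 0, "dz": 0.14, "spin": 0},
  {"dx": -0.11, "dy": 0, "dz": 0.14, "spin": 0},
  {"dx": -0.11, "dy": 0, "dz": 0.14, "spin": 0},
  {"dx": -0.11, "dy": 0, "dz": 0.14, "spin": 0},
  {"dx": -0.11, "dy": 0, "dz": 0.14, "spin": 0},
  {"dx": -0.1, "dy": 0, "dz": 0.14, "spin": 0},
  {"dx": -0.1, "dy": 0, "dz": 0.14, "spin": 0},
  {"dx": -0.1, "dy": 0, "dz": 0.14, "spin": 0},
])

```text
time: 17.5
ee_pos: [0.5017, -0.0096, 0.2795]
eef_rot: [0.998, -0.059, -0.001, 0.0]
ft_force: [-7.3, 0.3, 3.0]
width: 0.0499
grip_force: 3.6
```

```bash
python3 -c "
from h import *
go([.4932,-0.0086,.2667],-6.77)"
```

```text
t 17.5 yaw -6.77 pos [ 0.5017 -0.0096  0.2795] F [-7.33  0.29  3.01] w 0.04990636896799145
spin 0.0 then shift cm [-0.85 -0.    1.28]
```

move_arm([
  {"dx": -0.08, "dy": 0, "dz": 0.12, "spin": 0},
  {"dx": -0.08, "dy": 0, "dz": 0.12, "spin": 0},
  {"dx": -0.08, "dy": 0, "dz": 0.12, "spin": 0},
  {"dx": -0.08, "dy": 0, "dz": 0.12, "spin": 0},
  {"dx": -0.08, "dy": 0, "dz": 0.12, "spin": 0},
  {"dx": -0.07, "dy": 0, "dz": 0.12, "spin": 0},
  {"dx": -0.06, "dy": 0, "dz": 0.1, "spin": 0},
  {"dx": -0.05, "dy": 0, "dz": 0.08, "spin": 0},
  {"dx": -0.04, "dy": 0, "dz": 0.06, "spin": 0},
  {"dx": -0.04, "dy": 0, "dz": 0.06, "spin": 0},
])

```text
time: 18.5
ee_pos: [0.4949, -0.0089, 0.2692]
eef_rot: [0.998, -0.059, -0.001, 0.0]
ft_force: [-8.2, 0.8, 3.2]
width: 0.0496
grip_force: 4.0
```

move_arm([
  {"dx": -0.03, "dy": 0, "dz": 0.05, "spin": 0},
  {"dx": -0.03, "dy": 0, "dz": 0.05, "spin": 0},
  {"dx": -0.03, "dy": 0, "dz": 0.05, "spin": 0},
  {"dx": -0.03, "dy": 0, "dz": 0.04, "spin": 0},
])

```text
time: 18.9
ee_pos: [0.4937, -0.0087, 0.2673]
eef_rot: [0.998, -0.059, -0.001, 0.0]
ft_force: [-8.6, 0.3, 3.5]
width: 0.0502
grip_force: 4.1
```

```bash
python3 -c "
from h import *
go([.4932,-0.0086,.2667],-6.77)"
```

```text
t 18.9 yaw -6.78 pos [ 0.4937 -0.0087  0.2673] F [-8.55  0.28  3.52] w 0.05018243833306142
spin -0.0 then shift cm [-0.05 -0.01  0.06]
```

move_arm([
  {"dx": -0.03, "dy": 0, "dz": 0.03, "spin": 0},
  {"dx": -0.03, "dy": 0, "dz": 0.03, "spin": 0},
  {"dx": -0.03, "dy": 0, "dz": 0.02, "spin": 0},
])

```text
time: 19.2
ee_pos: [0.4932, -0.0087, 0.2669]
eef_rot: [0.998, -0.059, -0.0, 0.0]
ft_force: [-5.8, 1.3, 5.1]
width: 0.0499
grip_force: 3.2
```

move_arm([
  {"dx": -0.03, "dy": 0, "dz": 0.01, "spin": 0},
  {"dx": -0.03, "dy": 0, "dz": 0, "spin": 0},
  {"dx": -0.03, "dy": 0, "dz": 0, "spin": 0},
])

```text
time: 19.5
ee_pos: [0.4928, -0.0087, 0.267]
eef_rot: [0.998, -0.059, 0.0, 0.0]
ft_force: [-1.2, 0.3, -0.3]
width: 0.0498
grip_force: 0.6
```

move_arm([
  {"dx": -0.02, "dy": 0, "dz": 0, "spin": 0},
  {"dx": -0.02, "dy": 0, "dz": 0, "spin": 0},
  {"dx": -0.03, "dy": 0, "dz": 0, "spin": 0},
  {"dx": -0.03, "dy": 0, "dz": 0, "spin": 0},
])

```text
time: 19.9
ee_pos: [0.4918, -0.0085, 0.267]
eef_rot: [0.998, -0.059, 0.0, -0.0]
ft_force: [-0.2, -0.7, 0.0]
width: 0.0501
grip_force: 0.0
```

Force is zero and the tub is down. Back off, rise, and move aside for a last look.

move_arm([
  {"dx": -0.5, "dy": 0, "dz": 0, "spin": 0},
  {"dx": -1.5, "dy": 0, "dz": 0, "spin": 0},
  {"dx": -2, "dy": 0, "dz": 0, "spin": 0},
  {"dx": 0, "dy": 0, "dz": -3, "spin": 0},
  {"dx": 0, "dy": 0, "dz": -4, "spin": 0},
  {"dx": 0, "dy": 0, "dz": -4, "spin": 0},
  {"dx": 0, "dy": 3, "dz": -2, "spin": 0},
  {"dx": 0, "dy": 4, "dz": 0, "spin": 0},
  {"dx": 0, "dy": 4, "dz": 0, "spin": 0},
  {"dx": 0, "dy": 4, "dz": 0, "spin": 0},
  {"dx": 0, "dy": 4, "dz": 0, "spin": 0},
  {"dx": 0, "dy": 0, "dz": 0, "spin": 0},
])

```text
time: 21.1
ee_pos: [0.4278, -0.1974, 0.3966]
eef_rot: [0.998, -0.063, -0.0, 0.001]
ft_force: [-0.1, -0.3, -0.1]
width: 0.0501
grip_force: 0.0
```

```bash
python3 -c "
from h import *
go([.4932,-0.0086,.2667],-6.77)
c=imaging.camera('top');d=imaging.camera('scene')
A=cv2.resize(c['img'][130:270,185:325,::-1],(400,400),interpolation=cv2.INTER_CUBIC)
B=cv2.resize(d['img'][180:280,210:310,::-1],None,fx=4,fy=4,interpolation=cv2.INTER_CUBIC)
cv2.imwrite('pics/t8.png',np.hstack([A,B]))
g=lambda i:np.float32(cv2.cvtColor(i,cv2.COLOR_BGR2GRAY)[210:300,520:700]) 
o=cv2.imread('pics/t5.png'); n=np.hstack([A*0,B])
t=cv2.cvtColor(o,cv2.COLOR_BGR2GRAY); m=cv2.cvtColor(n,cv2.COLOR_BGR2GRAY)
for x,y in((745,108),(612,212)):
  r=cv2.matchTemplate(m[y-40:y+40,x-40:x+40],t[y-22:y+22,x-22:x+22],5); print((np.array(cv2.minMaxLoc(r)[3])-18)/4,r.max())
"
```

```text
t 21.1 yaw -7.2 pos [ 0.4278 -0.1974  0.3966] F [-0.11 -0.32 -0.14] w 0.05011488482503401
spin -0.007 then shift cm [  4.26 -19.52  12.99]
[0. 0.] 0.98872536
[0. 0.] 0.9979827
```

View pics/t8.png

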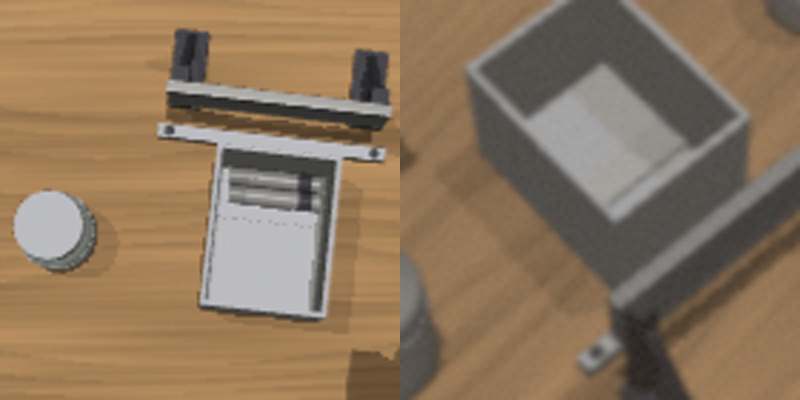

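The tub stands level and square at the stop, with its rim corners exactly where they were before tipping. Both barrels lie in the far channel, at (275,188) in the top crop.

```bash
python3 -c "
from bench import job
print(job.close_job())"
```

```text
the job is handed in; nothing more can be done
None
```

I've handed the job in after about 21 s of robot time: the tub was slid to the foot stop, tipped onto the rest, held there about 1.7 s at a light force, and let down gently. It now stands level and square at the stop with both barrels in the far channel. The arm is clear of it, and no bystander was touched.

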